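# Fit the red swatch wheel on the keyed display stand

## Robot

A 7-joint arm with a two-finger parallel gripper is mounted at the origin on the work surface. World frame = base frame: x ahead of the robot, y to its left, z up, the work surface at z = 0. Lengths are in m, angles in degrees, forces in N, time in s.
With the tool pointing down it reaches from about 0.4 to 0.9 m from the base axis. Payload 5.6 kg.
Tool frame: the origin (TCP) lies on the centre line of the jaws, within the pads' length; the fingertips stand 19 mm ahead of it and the grasp point (between the pads) is the TCP; y points along the fingers, z is the direction in which the jaws open and shut, and the axes are right-handed (so a half turn about y gives the same grasp; the last joint's range is limited). The gripper opens to 92 mm and grips with 3 to 60 N. Pads are 20 mm wide; open, the fingers measure 128 mm over their backs; the gripper's body (75 mm by 189 mm) begins 69 mm behind the grasp point.
Start: joints at [63.77, 26.786, -0.665, 91.828, 0.344, 61.387, -3.226], TCP at [0.262, -0.595, 0.234] pointing down, gripper open.
Joint ranges: [-144.91, 144.91], [-17.63, 115.5], [-89.93, 88.59], [15.96, 139.68], [-74.01, 254.01], [8.47, 105.57], [-167.45, 167.45]. Speed limits (degrees/s): [147.25, 147.25, 180, 180, 180, 180, 180].

## Interface

Orientations are given as [roll, pitch, yaw] about the fixed x, y, z axes, in that order (R = Rz(yaw) Ry(pitch) Rx(roll)).
In Python, from station import manip gives the robot as it stands.
- The arm moves only by the tool send_rows, never from a script. Its argument "rows" is a list of rows, each a list of 4 numbers: the shift along the tool's x, y, z in units of 40 mm (1.0 is 40 mm), then the turn about the tool's y in units of 6 degrees (1.0 is 6 degrees). In form: [[tx, ty, tz, twist], ...]. A call has 1 to 10 rows; each row is the pose to reach, as a shift and turn from the pose commanded when the call began, along the tool's axes at that moment; what a row does not reach only later rows make up. A row lasts 1/12 s, in which the tool goes at most 41.7 mm and 7.16 degrees, less where a joint would pass 70% of its speed; a pose out of reach is approached as far as the arm can. A call with a gripper value outside its range is refused whole. "gripper" is the opening, from 0 (shut) to 1 (fully open), set as the call begins (left out, the last holds). The fingers move at their own pace and stop on an object; "squeeze" is the grip in N (left out, the last holds). Time passes only in rows, so rows that repeat a pose let the fingers close. It gives the time, the measured TCP pose, the force and the opening at its end, in the units of the state.
- manip.get_obs(): the state, without advancing time (a new reading comes with each control period).
- manip.read_camera(name): name is "side" or "top" or "wrist"; returns a dict with "color" (420x560x3 uint8, red, green, blue), "fx", "fy", "cx", "cy" (pixels), "origin" and "orientation" of the camera in the world. Camera axes: x right, y down, z forward; pixel columns grow to the right and rows downward; lengths in m; the calibration is good to about 2 mm. A picture is of the moment at which its call begins. There is no depth.
- manip.finish_job(): hands the job in, once; it reports no verdict.
Trained networks look in a picture, given as the dict that the camera call returned (one of the last four; its "shot" number tells which), for a name from the list of things; names that differ only in an ending like _2 or _b are one class to them, and where a whole thing is asked for, a point or a joint stands for the part that bears it (a point fixed in the world has none). Each returns a list of dicts, best first, with "conf" (0 to 1); they miss things now and then, are a little off and sometimes report something else, mostly with a low value. They report only what shows in the picture. A call takes as long as a camera call.
- manip.search_frame(picture, name): "xyz" ([x, y, z] in m, in world coordinates, good to about 4 mm: the middle of the surface that is visible of it).
The state is a dict: "clock": time; "joint_pos": joint angles; "joint_vel": joint speeds; "joint_efforts": joint torques, N m; "tcp_pos": TCP position; "tool_rot": TCP orientation; "ft_force": force on the tool from outside, world axes, zero at the start; "ft_torque": the same for the moment, N m; "opening": finger opening in m.
Only numpy, scipy, OpenCV 4.12 (cv2) and the standard library are available. Lean on these libraries where they do the work, as an engineer would, in place of code of your own. Each camera call takes 0.05 s, during which the arm holds its last target. There are 200 camera calls.

## Task

Put the red nail-colour swatch wheel on the display stand: turn it so that the slot in its bore matches the key on the hub, and lower it, without dropping it down the post, until it sits fully home and flat on the stand's shoulder; then let go. Leave the blue and yellow wheels where they lie.

Things in the scene. Friction and masses are not known exactly. Their poses are not given: they have to be found in the camera images.
- red_wheel_center (a point): Centre (on the bore's axis, 22 mm up) of the loose red wheel: pink disc 6 mm thick, 120 mm across 16 red teeth, about 0.12 kg, lying flat. Its red boss, 44 mm high over the underside, has flat sides 40 mm apart (facing +-y; x -20 to 33 mm): grip these from above. Through it all runs a bore 28 mm square with a 16 mm wide slot on its +x side, out to x = 27 mm. x: towards the slot, z: up.
- hub_seat (a point): On the axis of the fixed wooden stand, at its flat shoulder (64 mm wide, 40 mm above the table), where the wheel's underside rests. A steel post, 18 mm thick, tapers to a tip 58 mm above this. A black key, 8 mm wide, stands beside the post, out to 23 mm from the axis, 40 mm high. x: towards the key, z: up. Home: wheel's slot (x) along the key (x), centre 22 mm above here.
- blue_wheel_center (a point): Centre (22 mm up) of a blue wheel of the same shape, loose on the table; to be left where it is.
- yellow_wheel_center (a point): Centre (22 mm up) of a yellow wheel of the same shape, loose on the table; to be left where it is.

How it is judged (in metres and radians):
At the end, for the whole second after the job is handed in: The red wheel sits on the stand's hub, boss up and keyed: its centre within 12 mm of the hub's axis and 22 +- 5 mm above the shoulder, tilted less than 0.1 rad, its slot within 0.45 rad of the key, released and at rest (horizontal distance between red_wheel_center and hub_seat below 0.012 m and z of red_wheel_center in the frame of hub_seat between 0.017 and 0.027 m and angle between red_wheel_center's own z axis and vertical below 0.1 rad and angle between the x axis of red_wheel_center and the x axis of hub_seat, either way round below 0.45 rad and linear speed of red_wheel below 0.02 m/s); the robot touches nothing.
It fails at once if the blue wheel is shifted by more than 30 mm (distance of blue_wheel_center from where it was at the start of the episode above 0.03 m).
It fails at once if the yellow wheel is shifted by more than 30 mm (distance of yellow_wheel_center from where it was at the start of the episode above 0.03 m).
It fails at once if the red wheel is dropped down the post (faster than 0.6 m/s while over the hub) (horizontal distance between red_wheel_center and hub_seat below 0.02 m and z of red_wheel_center in the frame of hub_seat below 0.08 m and linear speed of red_wheel above 0.6 m/s).
It also fails if it takes over 38 s, if anything falls off the work surface, if the arm or the gripper's body presses on something with over 40 N, if the wrist force passes 120 N, or if a joint passes its speed limit or range.

## Working session

There is one attempt and no reset: what is moved stays moved. The work goes in short steps, Python scripts to look and compute and a tool call to move; the robot and the scene stay as the last step left them, time stands still between calls to the robot, and variables do not carry over. Pictures are saved under pics/ and viewed, about 8 in all and at most 12, crops included, and the job is handed in when it is done.

Besides the shell and the picture viewer there is one more tool, called after ">>>" as name(argument=value, ...) on one line, values as JSON. send_rows: Moves the arm, as the interface text tells. Its arguments: {"type":"object","properties":{"rows":{"type":"array","items":{"type":"array","items":{"type":"number"}}},"gripper":{"type":"number"},"squeeze":{"type":"number"}},"required":["rows"]}

```bash
mkdir -p pics
cat > h.py <<'E'
import numpy as np, cv2
from scipy.spatial.transform import Rotation as R
from station import manip
def rot(o):
    o=np.array(o,float)
    return o if o.shape==(3,3) else R.from_euler('xyz',o,degrees=True).as_matrix()
def pix(p,c):
    v=rot(c['orientation']).T@(np.array(p)-np.array(c['origin']))
    return np.array([c['fx']*v[0]/v[2]+c['cx'],c['fy']*v[1]/v[2]+c['cy']])
def plane(u,v,c,z):
    d=rot(c['orientation'])@np.array([(u-c['cx'])/c['fx'],(v-c['cy'])/c['fy'],1])
    o=np.array(c['origin']); return o+d*(z-o[2])/d[2]
def save(c,n,box=None,s=1):
    im=c['color'][...,::-1]
    if box: im=im[box[1]:box[3],box[0]:box[2]]
    cv2.imwrite('pics/'+n,cv2.resize(im,None,fx=s,fy=s,interpolation=cv2.INTER_CUBIC))
E
python3 - <<'E'
from h import *
cs={n:manip.read_camera(n) for n in('top','side')}
for n,c in cs.items():
    print(n,c['origin'],c['orientation'],c['fx'])
    for t in('red_wheel_center','hub_seat','blue_wheel_center','yellow_wheel_center'):
        print(t,[(np.round(d['xyz'],3),d['conf'],pix(d['xyz'],c).round()) for d in manip.search_frame(c,t)][:2])
save(cs['top'],'top0.png',s=1.4); save(cs['side'],'side0.png',s=1.4)
o=manip.get_obs(); print(o['tcp_pos'],o['tool_rot'],o['clock'],o['opening'],o['ft_force'])
print(rot(o['tool_rot']).round(3))
E
```

```text
top [ 0.44188378 -0.01451986  0.90321665] [-173.09673621    0.71778954  -91.5426764 ] 416.7557562752236
red_wheel_center [(array([0.441, 0.35 , 0.008]), 0.87, array([117., 263.]))]
hub_seat [(array([ 0.445, -0.343,  0.013]), 0.96, array([442., 253.]))]
blue_wheel_center [(array([ 0.582, -0.085,  0.006]), 0.91, array([318., 192.]))]
yellow_wheel_center [(array([0.518, 0.094, 0.001]), 0.66, array([236., 224.]))]
side [0.4822328  0.64036502 0.6750217 ] [-132.62469321    0.6257882  -178.03531697] 406.9453962334775
red_wheel_center [(array([0.444, 0.366, 0.004]), 0.97, array([312., 397.])), (array([ 0.592, -0.077,  0.007]), 0.15, array([245., 207.]))]
hub_seat [(array([ 0.445, -0.332,  0.023]), 0.81, array([305., 143.]))]
blue_wheel_center [(array([ 0.594, -0.076,  0.006]), 0.85, array([245., 208.]))]
yellow_wheel_center [(array([0.522, 0.115, 0.006]), 0.81, array([271., 271.]))]
[ 0.26188472 -0.59486965  0.23352228] [-9.00051392e+01 -4.57412977e-03 -1.56236399e+02] 0.5 0.0917791172166162 [ 0.04749374  0.52357809 -0.4146068 ]
[[-0.915 -0.     0.403]
 [-0.403  0.    -0.915]
 [ 0.    -1.    -0.   ]]
```

View pics/top0.png

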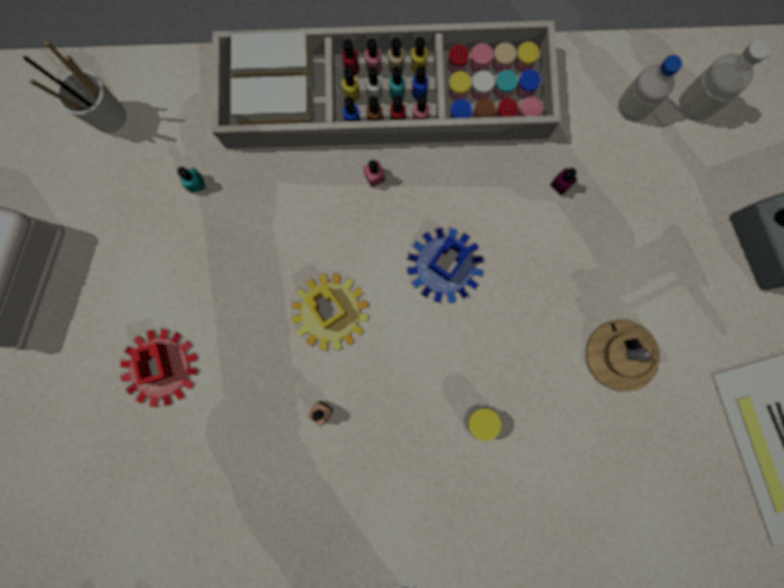

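View pics/side0.png

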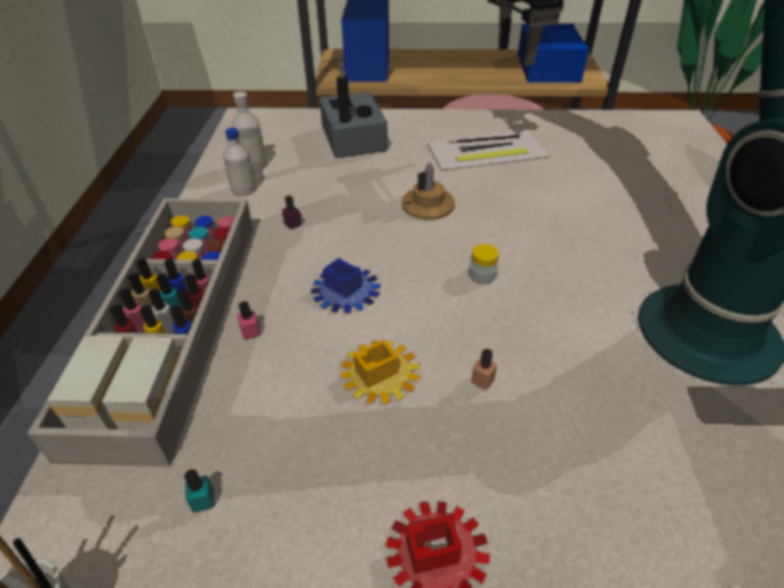

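The top view shows red at (160,367), hub at (622,355), blue at (445,265) and yellow at (330,312), all in 1.4x pixels. That agrees with the networks. Next I'll zoom in on the red wheel and the hub to get their angles.

Run:
```python
from h import *
c=manip.read_camera('top'); s=manip.read_camera('side')
a=[c['color'][225:300,75:150],c['color'][215:290,410:485],s['color'][345:420,275:350],s['color'][100:175,270:345]]
a=[cv2.resize(x[...,::-1],(380,290) if 0 else (300,300),interpolation=cv2.INTER_CUBIC) for x in a]
cv2.imwrite('pics/z.png',np.vstack([np.hstack(a[:2]),np.hstack(a[2:])]))
```

```text
(no output)
```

View pics/z.png

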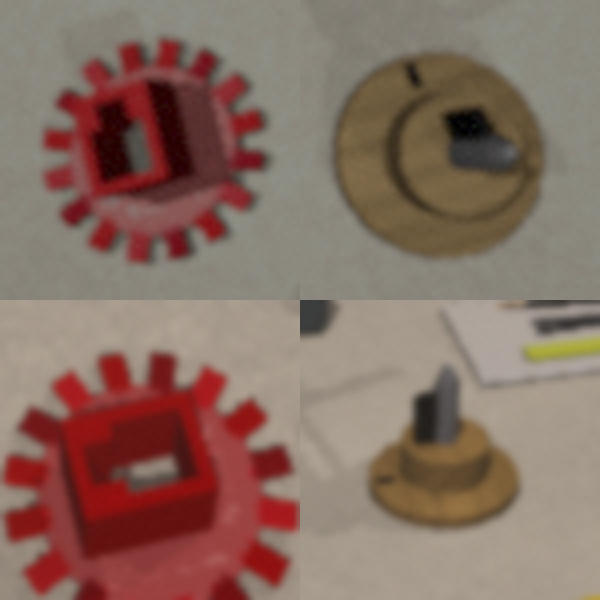

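```bash
cat >> h.py <<'E'
from scipy.optimize import least_squares
def fit(obs,x0):
    # obs: list of (cam, uv, local xyz (world z)); returns x,y,yaw, residuals
    def f(q):
        r=[]
        for c,uv,l in obs:
            cs,sn=np.cos(q[2]),np.sin(q[2])
            r+=list(pix([q[0]+cs*l[0]-sn*l[1],q[1]+sn*l[0]+cs*l[1],l[2]],c)-uv)
        return np.array(r)
    s=least_squares(f,x0,loss='soft_l1'); return s.x,f(s.x).reshape(-1,2)
E
python3 - <<'E'
from h import *
t=manip.read_camera('top'); s=manip.read_camera('side')
T=lambda u,v,ox,oy:np.array([ox+u/4-.4,oy+v/4-.4])
loc=[(.033,.02,.044),(.033,-.02,.044),(-.02,-.02,.044),(-.02,.02,.044)]
ot=[(t,T(*p,75,225),l) for p,l in zip([(78,95),(150,78),(168,180),(92,195)],loc)]
os_=[(s,T(p[0],p[1]-300,275,345),l) for p,l in zip([(82,515),(62,425),(190,395),(218,485)],loc)]
for o in(ot,os_,ot+os_):
    q,r=fit(o,[.44,.36,.15]); print(q.round(4),np.degrees(q[2]).round(1),abs(r).max().round(1))
# hub
h=[(t,T(516-300,153,410,215),(0,0,.098)),(s,T(447-300,367-300,270,100),(0,0,.098)),
   (t,T(460-300,156,410,215),(0,0,.04)),(s,T(445-300,438-300,270,100),(0,0,.04))]
for o in(h[:2],h[2:],h):
    q,r=fit(o,[.44,-.34,.3]); print('hub',q[:2].round(4),r.round(1).tolist())
m1=plane(*T(412-300,75,410,215),t,.01);m2=plane(*T(383-300,480-300,270,100),s,.01);print(m1,m2)
E
```

```text
[0.4443 0.3588 0.1827] 10.5 0.6
[0.4434 0.359  0.2336] 13.4 2.0
[0.4437 0.359  0.2092] 12.0 2.6
hub [ 0.4431 -0.3514] [[-0.1, -0.1], [0.1, -0.5]]
hub [ 0.4425 -0.3478] [[0.2, -0.1], [0.1, 0.5]]
hub [ 0.4428 -0.3498] [[-1.0, 0.1], [0.3, -0.1], [1.2, -0.3], [-0.0, 0.2]]
[ 0.48585091 -0.33669328  0.01      ] [ 0.48641986 -0.34143526  0.01      ]
```

>>> send_rows(rows=[[-6.6,0,-3.8,2.1],[-6.6,0,-3.8,2.1],[-6.6,0,-3.8,2.1],[-6.6,0,-3.8,2.1],[-6.6,0,-3.8,2.1],[-6.6,0,-3.8,2.1],[-6.6,0,-3.8,2.1],[-6.6,0,-3.8,2.1],[-6.6,0,-3.8,2.1],[-6.6,0,-3.8,2.1]], gripper=1)

```text
clock: 1.53
tcp_pos: [0.4425, -0.3492, 0.2337]
tool_rot: [-90.0, -0.0, -168.7]
ft_force: [0.0, -0.3, -1.0]
opening: 0.0917
```

Run:
```python
from h import *
c=manip.read_camera('wrist'); save(c,'w1.png',s=1.4)
o=manip.get_obs(); print(o['tcp_pos'],o['tool_rot'],o['clock'],o['ft_force'])
print(c['origin'],c['orientation'],c['fx'],rot(o['tool_rot']).round(3).tolist())
for p in [(.443,-.350,.04),(.443,-.35,.098)]: print(pix(p,c)*1.4)
```

```text
[ 0.44158969 -0.35050136  0.23364484] [-8.99575370e+01 -3.69329262e-02 -1.68897166e+02] 1.5833 [-0.40330412  0.62317343 -0.44814005]
[ 0.52435726 -0.33275215  0.38517994] [ 1.62758768e+02 -5.50971251e-02 -7.87183841e+01] 295.64278121138494 [[-0.981, -0.0, 0.193], [-0.193, -0.001, -0.981], [0.001, -1.0, 0.001]]
[390.64223796 261.0337236 ]
[390.86376462 279.88235318]
```

View pics/w1.png

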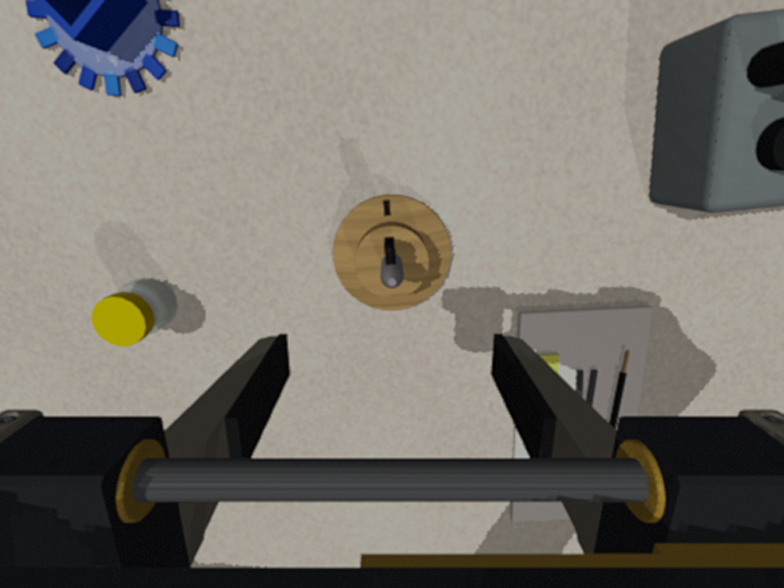

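The wrist view shows the post tip at (391,280), which matches the prediction. The key's outer end is at (389,239) and the rim mark at (387,207). Next I'll compute the key yaw and the move to red.

Run:
```python
from h import *
c=manip.read_camera('wrist'); o=manip.get_obs()
k=plane(389.5/1.4,239/1.4,c,.08); m=plane(387/1.4,207/1.4,c,.008)
for p in(k,m): d=p[:2]-[.443,-.3495]; print(p,np.degrees(np.arctan2(d[1],d[0])),np.hypot(*d))
for t in (.04,): print(plane(391/1.4,259/1.4,c,t))
M=rot(o['tool_rot']); print((M.T@(np.array([.447,.3595,.234])-o['tcp_pos'])/.04).round(2))
```

```text
[ 0.46780914 -0.34525931  0.08      ] 9.699972113019998 0.025168966386409895
[ 0.48275785 -0.34005785  0.008     ] 13.35974987345729 0.04086368620805522
[ 0.44380986 -0.3512937   0.04      ]
[ -3.54  -0.03 -17.41]
```

>>> send_rows(rows=[[-3.5,0,-17.4,0],[-3.5,0,-17.4,0],[-3.5,0,-17.4,0],[-3.5,0,-17.4,0],[-3.5,0,-17.4,0],[-3.5,0,-17.4,0],[-3.5,0,-17.4,0],[-3.5,0,-17.4,0],[-3.5,0,-17.4,0],[-3.5,0,-17.4,0]])

```text
clock: 2.47
tcp_pos: [0.444, 0.067, 0.2339]
tool_rot: [-90.0, 0.0, -169.1]
ft_force: [1.4, 0.3, -0.6]
opening: 0.0918
```

Run:
```python
from h import *
o=manip.get_obs();M=rot(o['tool_rot']); print(o['tcp_pos'],(M.T@(np.array([.447,.3595,.234])-o['tcp_pos'])/.04).round(2),o['joint_pos'])
```

```text
[0.44396401 0.06701561 0.23388368] [-1.46 -0.01 -7.17] [  7.32439411   8.7600808  -21.92640891 117.60611399   4.07447952
  54.28598015 -95.83636538]
```

>>> send_rows(rows=[[-1.4,0,-7.1,0],[-1.4,0,-7.1,0],[-1.4,0,-7.1,0],[-1.4,0,-7.1,0],[-1.4,0,-7.1,0],[-1.4,0,-7.1,0],[-1.4,0,-7.1,0],[-1.4,0,-7.1,0],[-1.4,0,-7.1,0],[-1.4,0,-7.1,0]])

```text
clock: 3.3
tcp_pos: [0.4449, 0.3547, 0.2329]
tool_rot: [-89.9, -0.0, -169.0]
ft_force: [-0.6, 0.0, -0.7]
opening: 0.0918
```

Run:
```python
from h import *
c=manip.read_camera('wrist'); save(c,'w2.png',s=1.4)
o=manip.get_obs(); print(o['tcp_pos'],o['tool_rot'],o['joint_pos'])
q=[.4440,.3590,.19]
for l in [(.033,.02,.044),(.033,-.02,.044),(-.02,-.02,.044),(-.02,.02,.044)]:
    cs,sn=np.cos(q[2]),np.sin(q[2]); print(pix([q[0]+cs*l[0]-sn*l[1],q[1]+sn*l[0]+cs*l[1],l[2]],c)*1.4)
```

```text
[0.44505465 0.35416329 0.23309751] [-8.99017899e+01 -2.92597279e-02 -1.69048866e+02] [ -19.04885582   22.15971085  -28.83171486  101.96099041   12.31615463
   59.07639062 -131.52756176]
[359.77743113 223.5734482 ]
[408.46823251 223.67858713]
[407.49411339 285.38275577]
[360.95723614 285.30049097]
```

View pics/w2.png

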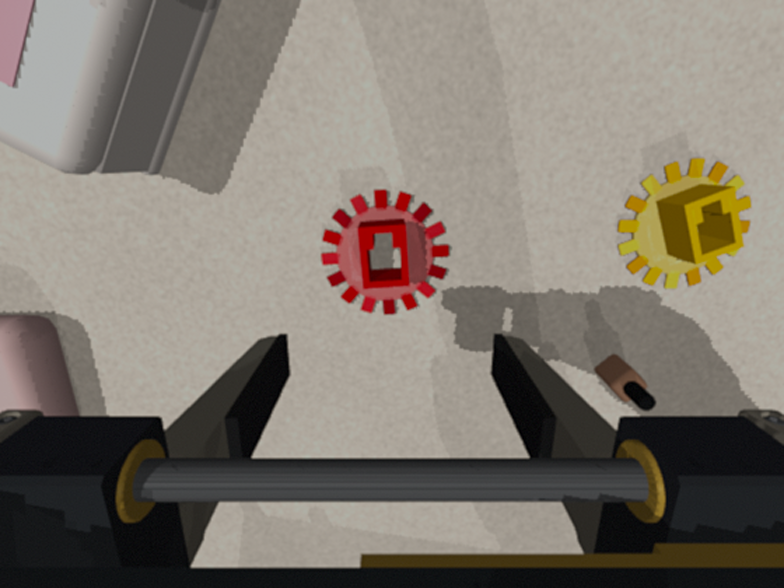

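Red's boss corners are at (357,223), (405,221), (409,284) and (363,287), with the slot up. The grey box on the left needs a clearance check.

Run:
```python
from h import *
c=manip.read_camera('wrist'); o=manip.get_obs()
loc=[(.033,.02,.044),(.033,-.02,.044),(-.02,-.02,.044),(-.02,.02,.044)]
q,r=fit([(c,np.array(p)/1.4,l) for p,l in zip([(357,223),(405,221),(409,284),(363,287)],loc)],[.444,.359,.2])
print(q,np.degrees(q[2]),r.round(1).tolist())
t=manip.read_camera('top')
for z in(0,.06,.12): print(z,plane(155/1.4,173/1.4,c,z).round(3),plane(70/1.4,173/1.4,c,z).round(3),plane(20/1.4,345/1.4,t,z).round(3),plane(65/1.4,225/1.4,t,z).round(3))
M=rot(o['tool_rot'])
g=q[:2]+.004*np.array([np.cos(q[2]),np.sin(q[2])])
print(g,(M.T@(np.array([*g,.030])-o['tcp_pos'])/.04).round(2), 'twist',(11-np.degrees(q[2]))/6)
```

```text
[0.44475637 0.35869101 0.25996324] 14.894796342696733 [[-0.1, 1.2], [0.3, 0.2], [0.0, -0.7], [-0.3, -0.6]]
0 [0.476 0.574 0.   ] [0.461 0.648 0.   ] [0.483 0.578 0.   ] [0.672 0.516 0.   ]
0.06 [0.484 0.542 0.06 ] [0.471 0.605 0.06 ] [0.481 0.539 0.06 ] [0.657 0.481 0.06 ]
0.12 [0.492 0.51  0.12 ] [0.482 0.562 0.12 ] [0.478 0.5   0.12 ] [0.641 0.445 0.12 ]
[0.44862197 0.35971919] [-0.11  5.08 -0.13] twist -0.6491327237827887
```

>>> send_rows(rows=[[-0.1,0.9,-0.1,-0.5],[-0.1,1.8,-0.1,-0.5],[-0.1,2.7,-0.1,-0.5],[-0.1,3.4,-0.1,-0.5],[-0.1,3.8,-0.1,-0.5],[-0.1,4.0,-0.1,-0.5],[-0.1,4.0,-0.1,-0.5]])

```text
clock: 4.03
tcp_pos: [0.4468, 0.3595, 0.0721]
tool_rot: [-89.9, -0.2, -165.9]
ft_force: [-0.4, 1.1, 0.5]
opening: 0.0913
```

Run:
```python
from h import *
c=manip.read_camera('wrist'); save(c,'w3.png',box=(180,150,380,300),s=4)
o=manip.get_obs(); M=rot(o['tool_rot']);print(o['tcp_pos'],o['tool_rot'],o['joint_pos'].round(1),o['ft_force'])
print((M.T@(np.array([.4486,.3594,.03])-o['tcp_pos'])/.04).round(2))
```

```text
[0.44736649 0.36055276 0.07358371] [-8.99693330e+01 -2.44181232e-02 -1.65915560e+02] [ -23.2   34.5  -24.7  107.5   20.6   42.4 -135.4] [0.21059659 0.4752428  0.36883014]
[-0.02  1.09  0.03]
```

View pics/w3.png

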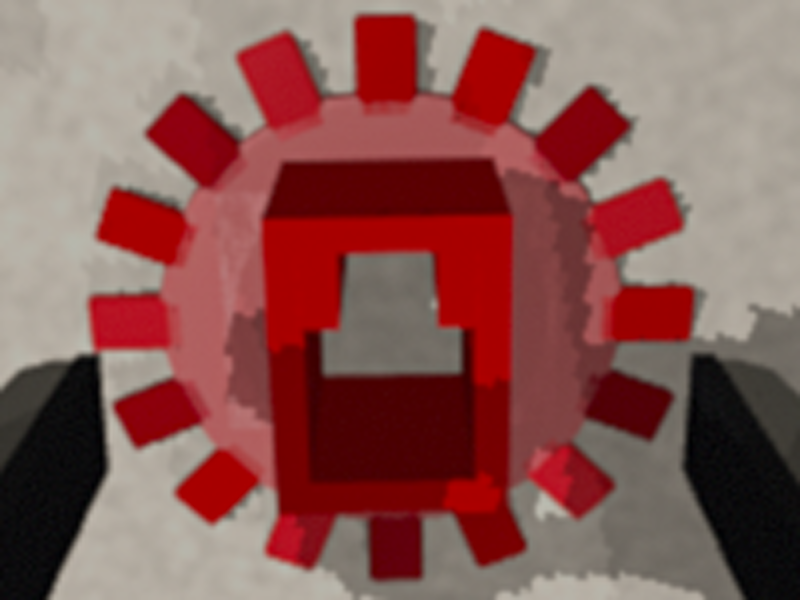

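Well aligned: the boss is at columns 265–512 and square to the jaws, with the slot forward. Descend and grip.

>>> send_rows(rows=[[0,0.4,0,-0.1],[0,0.8,0,-0.1],[0,1.05,0,-0.1],[0,1.05,0,-0.1]])

```text
clock: 4.42
tcp_pos: [0.4469, 0.3607, 0.0311]
tool_rot: [-90.0, -0.0, -165.3]
ft_force: [-0.8, -0.7, -0.9]
opening: 0.0919
```

>>> send_rows(rows=[[0,0,0,0],[0,0,0,0],[0,0,0,0],[0,0,0,0],[0,0,0,0],[0,0,0,0],[0,0,0,0],[0,0,0,0],[0,0,0,0],[0,0,0,0]], gripper=0, squeeze=30)

```text
clock: 5.25
tcp_pos: [0.447, 0.3612, 0.0316]
tool_rot: [-90.0, -0.0, -165.2]
ft_force: [-0.6, -0.5, 1.5]
opening: 0.0396
```

>>> send_rows(rows=[[0,-0.4,0,0],[0,-1.2,0,0],[0,-2,0,0],[0,-2.8,0,0],[0,-3.6,0,0],[0,-4.4,0,0],[0,-5,0,0],[0,-5,0,0]])

```text
clock: 5.92
tcp_pos: [0.4487, 0.3636, 0.2368]
tool_rot: [-90.2, 0.5, -165.2]
ft_force: [1.2, 1.0, -1.3]
opening: 0.04
```

Run:
```python
from h import *
c=manip.read_camera('wrist'); save(c,'w4.png',box=(180,130,380,280),s=3)
o=manip.get_obs(); M=rot(o['tool_rot']);print(o['tcp_pos'],o['tool_rot'],o['joint_pos'].round(1),o['ft_force'],o['opening'])
print((M.T@(np.array([.445,-.35,.23])-o['tcp_pos'])/.04).round(2))
```

```text
[0.44787181 0.36242344 0.23395081] [ -90.10157576    0.27542601 -165.24404731] [ -18.7   22.9  -30.   101.1   13.1   59.2 -128.7] [ 0.99692852 -0.45520918 -1.41046846] 0.03934410580647401
[ 4.61  0.05 17.21]
```

View pics/w4.png

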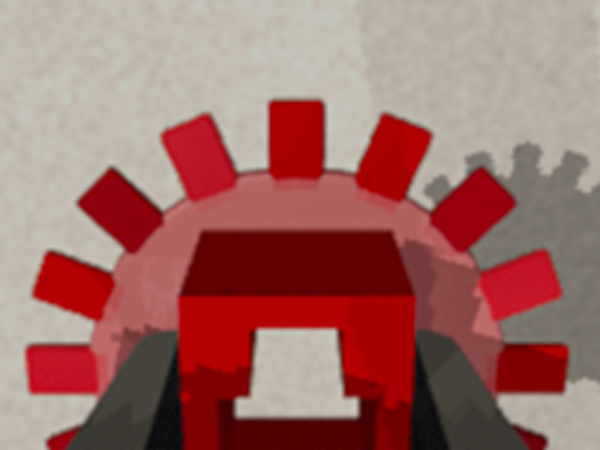

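The wheel is held square, its front boss edge at (180..414, 296) in the crop. Next I'll fit the wheel's offset in the hand.

Run:
```python
from h import *
c=manip.read_camera('wrist'); o=manip.get_obs(); M=rot(o['tool_rot']); p0=np.array(o['tcp_pos'])
W=np.c_[-M[:,0],-M[:,2],-M[:,1]]
loc=np.array([(33,20,22),(33,-20,22),(33,20,-16),(33,-20,-16)])/1e3
uv=np.array([(180,296),(414,296),(199,230),(393,230)])/3+[180,130]
def f(q):
    return np.concatenate([pix(p0+W@(np.array(q[:3])+R.from_euler('z',q[3]).apply(l)),c)-u for l,u in zip(loc,uv)])
s=least_squares(f,[-.004,0,-.008,0]); print(s.x,np.degrees(s.x[3]),f(s.x).round(1))
d=s.x[:3]; print('wheel centre',p0+W@d, W[:,0])
# twist to yaw 12, then TCP target
for yaw in (12,13): 
    r=R.from_euler('z',yaw,degrees=True).apply(d); print(yaw,np.array([.443,-.350])-r[:2])
```

```text
[-0.00421884  0.000685   -0.00821977  0.00102778] 0.058887706898967024 [-0.5  0.1  0.2  0.1  0.8 -0.1 -0.4 -0.1]
wheel centre [0.44276626 0.36094655 0.22359427] [0.96703885 0.25462653 0.00109533]
12 [ 0.44726907 -0.34979288]
13 [ 0.4472648  -0.34971841]
```

>>> send_rows(rows=[[0.1,0,0.4,0],[0.3,0,1.2,0.1],[0.5,0,2.0,0.2],[0.74,0,2.8,0.3],[0.95,0,3.6,0.4],[1.17,0,4.4,0.4],[1.38,0,5.2,0.4],[1.6,0,6.0,0.4],[1.8,0,6.8,0.4],[2.0,0,7.6,0.4]])

```text
clock: 6.85
tcp_pos: [0.4454, 0.0451, 0.2296]
tool_rot: [-90.0, -0.2, -167.6]
ft_force: [1.5, 0.2, -2.0]
opening: 0.0398
```

>>> send_rows(rows=[[0.2,0,0.8,0],[0.4,0,1.6,0],[0.6,0,2.4,0],[0.85,0,3.2,0],[1.05,0,4.0,0],[1.3,0,4.8,0],[1.5,0,5.6,0],[1.7,0,6.4,0],[1.9,0,7.2,0],[2.1,0,8.0,0]])

```text
clock: 7.68
tcp_pos: [0.4319, -0.2845, 0.2293]
tool_rot: [-90.2, -0.2, -167.6]
ft_force: [0.8, -0.0, -1.1]
opening: 0.0397
```

Run:
```python
from h import *
o=manip.get_obs(); M=rot(o['tool_rot']);print(o['tcp_pos'],o['tool_rot'],o['ft_force'],o['opening'])
print((M.T@(np.array([.447,-.35,.23])-o['tcp_pos'])/.04).round(2))
```

```text
[ 0.43189606 -0.28449876  0.22927003] [ -90.15258081   -0.18547058 -167.64455651] [ 0.77041669 -0.04322377 -1.07981093] 0.039658433249725795
[-0.02 -0.02  1.68]
```

>>> send_rows(rows=[[0,0,0.5,0],[0,0,1.0,0],[0,0,1.4,0],[0,0,1.65,0],[0,0.6,1.65,0],[0,1.2,1.65,0],[0,1.7,1.65,0],[0,1.9,1.65,0],[0,1.9,1.65,0],[0,1.9,1.65,0]])

```text
clock: 8.52
tcp_pos: [0.4475, -0.3475, 0.1551]
tool_rot: [-90.1, -0.1, -167.6]
ft_force: [0.5, -0.1, -0.6]
opening: 0.0397
```

Run:
```python
from h import *
for i in range(3): o=manip.get_obs(); c=manip.read_camera('wrist'); print(o['tcp_pos'],o['tool_rot'])
t=manip.read_camera('top'); s=manip.read_camera('side')
a=cv2.resize(c['color'][130:280,180:380],(800,600),interpolation=cv2.INTER_CUBIC)[:,:,::-1]
b=cv2.resize(s['color'][80:180,240:373],(399,300),interpolation=cv2.INTER_CUBIC)[:,:,::-1]
a=cv2.resize(a,(400,300)); e=cv2.resize(t['color'][195:295,380:513],(399,300),interpolation=cv2.INTER_CUBIC)[:,:,::-1]
cv2.imwrite('pics/v.png',np.vstack([np.hstack([a,b]),np.hstack([cv2.resize(e,(400,300)),b*0])]))
M=rot(o['tool_rot']); print((M.T@(np.array([.4472,-.35,.15])-o['tcp_pos'])/.04).round(2))
```

```text
[ 0.44751887 -0.34752754  0.15512794] [-9.00619722e+01 -5.35728723e-02 -1.67611112e+02]
[ 0.44808997 -0.34797311  0.15609651] [-8.99739503e+01  2.45469724e-02 -1.67618490e+02]
[ 0.44833034 -0.3482316   0.15662426] [-8.99237549e+01  6.71167534e-02 -1.67625281e+02]
[0.04 0.17 0.04]
```

View pics/v.png

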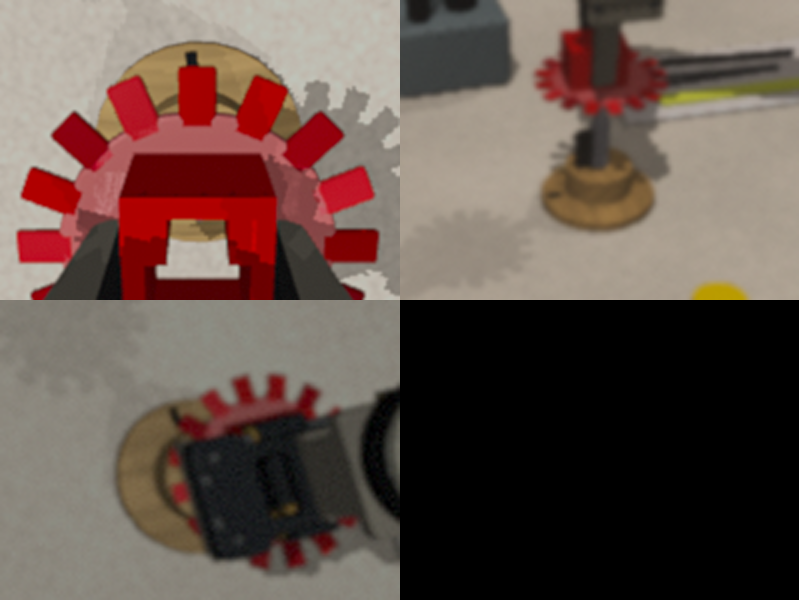

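In the wrist view the wheel (column 198) is centred over the hub (column 198). In the side view it sits above the post tip. Lowering gently.

>>> send_rows(rows=[[0.03,0.2,0.03,0],[0.03,0.4,0.03,0],[0.03,0.6,0.03,0],[0.03,0.8,0.03,0],[0.03,1.0,0.03,0],[0.03,1.2,0.03,0],[0.03,1.3,0.03,0],[0.03,1.3,0.03,0]])

```text
clock: 9.43
tcp_pos: [0.446, -0.3489, 0.1021]
tool_rot: [-90.1, -0.1, -167.6]
ft_force: [-1.3, 0.3, -1.7]
opening: 0.0402
```

>>> send_rows(rows=[[0,0.1,0,0],[0,0.2,0,0],[0,0.3,0,0],[0,0.4,0,0],[0,0.5,0,0],[0,0.5,0,0]])

```text
clock: 9.93
tcp_pos: [0.4463, -0.3491, 0.0827]
tool_rot: [-90.1, -0.1, -167.6]
ft_force: [0.6, 0.3, -2.1]
opening: 0.04
```

Wheel underside is at about 0.053, below the key top at 0.08, with no contact force, so it is keyed. Lowering the last 12 mm.

>>> send_rows(rows=[[0,0.07,0,0],[0,0.14,0,0],[0,0.2,0,0],[0,0.25,0,0],[0,0.28,0,0],[0,0.28,0,0],[0,0.28,0,0]])

```text
clock: 10.52
tcp_pos: [0.4467, -0.3494, 0.0724]
tool_rot: [-90.0, -0.0, -167.6]
ft_force: [0.4, 0.7, -1.6]
opening: 0.0398
```

>>> send_rows(rows=[[0,0.03,0,0],[0,0.06,0,0],[0,0.09,0,0],[0,0.09,0,0]])

```text
clock: 10.85
tcp_pos: [0.447, -0.3496, 0.0715]
tool_rot: [-90.0, 0.0, -167.6]
ft_force: [-6.3, 4.7, 19.3]
opening: 0.0399
```

Contact at z 0.0715, about the expected seat height, with 19 N upward. Ease off and open.

>>> send_rows(rows=[[0,-0.04,0,0],[0,-0.04,0,0]])

```text
clock: 11.02
tcp_pos: [0.4472, -0.3497, 0.0716]
tool_rot: [-89.9, 0.1, -167.6]
ft_force: [-2.4, 1.4, 8.5]
opening: 0.0399
```

>>> send_rows(rows=[[0,0,0,0],[0,0,0,0],[0,0,0,0],[0,0,0,0],[0,0,0,0],[0,0,0,0],[0,0,0,0],[0,0,0,0]], gripper=0.85)

```text
clock: 11.68
tcp_pos: [0.4467, -0.3494, 0.0703]
tool_rot: [-90.0, -0.0, -167.6]
ft_force: [0.4, 0.5, -0.1]
opening: 0.0781
```

>>> send_rows(rows=[[0,-0.3,0,0],[0,-0.9,0,0],[0,-1.7,0,0],[0,-2.5,0,0],[0,-3.3,0,0],[0,-4,0,0],[0,-4,0,0],[0,-4,0,0]])

```text
clock: 12.35
tcp_pos: [0.4475, -0.35, 0.233]
tool_rot: [-89.8, 0.2, -167.6]
ft_force: [0.2, 0.6, -0.8]
opening: 0.0783
```

Run:
```python
from h import *
o=manip.get_obs(); c=manip.read_camera('wrist'); s=manip.read_camera('side'); print(o['tcp_pos'],o['ft_force'],o['opening'])
for n in(c,s): print([(np.round(d['xyz'],3),d['conf']) for d in manip.search_frame(n,'red_wheel_center')][:1])
a=cv2.resize(c['color'][120:270,180:380],(400,300),interpolation=cv2.INTER_CUBIC)[:,:,::-1]
b=cv2.resize(s['color'][80:180,240:373],(400,300),interpolation=cv2.INTER_CUBIC)[:,:,::-1]
cv2.imwrite('pics/f.png',np.hstack([a,b]))
print('tip',(pix([.443,-.35,.098],c)-[180,120])*2)
q=np.radians(12.4);cs,sn=np.cos(q),np.sin(q)
for l in[(.033,.02,.084),(.033,-.02,.084),(-.02,-.02,.084),(-.02,.02,.084)]:
  P=[.443+cs*l[0]-sn*l[1],-.35+sn*l[0]+cs*l[1],l[2]]; print(((pix(P,c)-[180,120])*2).round(),((pix(P,s)-[240,80])*3).round()+[400,0])
```

```text
[ 0.44750186 -0.34997368  0.23300957] [ 0.1664057   0.58392378 -0.77089939] 0.07829051666438573
[(array([ 0.448, -0.35 ,  0.047]), 0.65)]
[]
tip [194.09904604 170.034938  ]
[155. 101.] [569. 137.]
[233. 101.] [560. 115.]
[231. 198.] [615. 109.]
[157. 198.] [625. 131.]
```

View pics/f.png

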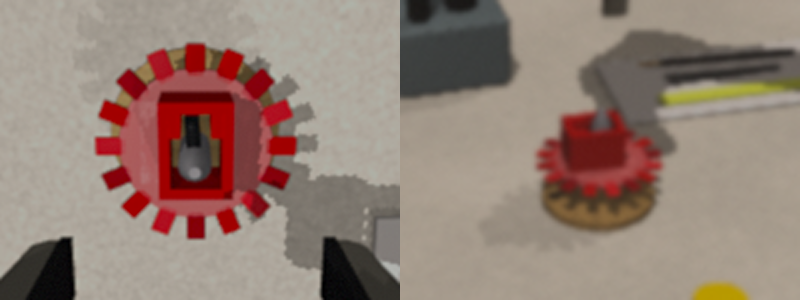

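The predicted home corners, (155,101) to (231,198) in the wrist view and (560–625, 109–137) in the side view, match the picture. The key is in the slot and the wheel is flat.

```bash
python3 -c "
from station import manip
print(manip.finish_job())"
```

```text
the job is handed in; nothing more can be done
None
```

The red wheel is on the stand, keyed and released, and I handed the job in at about 12.5 s; no verdict was reported.

I gripped it by the boss flats (measured opening 40 mm), carried it over the post, turned it to the key (about 12°) and lowered it in small steps. It met the shoulder at a tool height of 71.5 mm, against about 70 mm expected, with about 20 N of force. I then eased off, let go and pulled back 160 mm.

- **Final pose:** in the wrist view the boss corners lie within about 3 pixels of a fully seated wheel, with the key visible inside the slot. The side view shows it flat on the shoulder, and the wrist force is near zero.
- **Detector:** from the wrist camera the network put the red wheel about 5 mm from the hub's axis, which is close to its stated accuracy. It found nothing in the side view, so that check rests on my own reading of the picture.
- **Other wheels:** I kept the tool and wheel well above the blue and yellow wheels and felt no contact, but did not measure their positions again at the end.

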